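# Clip a finished strip puzzle onto the desk easel

### The arm

A 6-joint arm with a two-finger parallel gripper is mounted at the origin on the work surface. World frame = base frame: x ahead of the robot, y to its left, z up, the work surface at z = 0. Lengths are in m, angles in rad, forces in N, time in s.
With the tool pointing down it reaches from about 0.275 to 0.775 m from the base axis. Payload 14.6 kg.
Tool frame: the origin (TCP) lies midway between the tips of the shut fingers; the grasp point (between the pads) lies 19 mm behind it (arm.grip_point_offset is the distance from the TCP to the grasp point, in m); z points along the fingers, y is the line along which they close (so a half turn about z gives the same grasp; the last joint's range is limited). The gripper opens to 85 mm and grips with 20 to 120 N. Pads are 22 mm wide; open, the fingers measure 114 mm over their backs; the gripper's body (76 mm by 85 mm) begins 54 mm behind the grasp point. The pads swing forward as they close: fully open they stand 13 mm farther back than shut.
Start: joints at [1.062, 0.263, -0.048, 1.259, 0, 1.415], TCP at [0.182, 0.492, 0.231] pointing down, gripper open.
Joint ranges: [-2.65, 2.65], [-0.89, 1.7], [-1.18, 1.37], [-2.13, 2.11], [-1.35, 1.29], [-3.14, 3.14]. Speed limits (rad/s): [1.89, 1.89, 2.57, 2.79, 3.14, 3.14].

### API

Orientations are given as [roll, pitch, yaw] about the fixed x, y, z axes, in that order (R = Rz(yaw) Ry(pitch) Rx(roll)).
In Python, from station import arm gives the robot as it stands.
- The arm moves only by the tool steer_hand, called after ">>>" as a command line: name --pt "numbers of a row" for each row, then --argument value for the rest. Schema: {"type":"object","properties":{"plan":{"type":"array","items":{"type":"array","items":{"type":"number"},"minItems":7,"maxItems":7},"minItems":1,"maxItems":5},"only":{"type":"string"},"quiet":{"type":"boolean"},"lines":{"type":"string"}},"required":["plan"],"additionalProperties":false}. plan is a list of rows, 1 to 5 of them, each of 7 numbers: dx, dy, dz in m, then a rotation vector rx, ry, rz in rad, then the finger opening in m; each row is the pose to reach, as a shift and turn from the pose commanded when the call began, along the tool's axes at that moment; what a row does not reach only later rows make up. A row lasts 1/8 s, in which the tool goes at most 0.0625 m and 0.188 rad, less where a joint would pass 70% of its speed; a pose out of reach is approached as far as the arm can. The fingers move at their own pace and stop on an object; the grip force is fixed at half the most. Time passes only in rows, so rows that do not move let the fingers close. The tool returns the time, the measured TCP pose, the force, the opening and the grip force at its end. only (a regular expression) keeps the lines of the reply that match it, lines (a string "A,B") keeps lines A to B, and quiet returns only ok. Input that does not fit is refused with a message, and nothing moves.
- arm.read_state(): the state, without advancing time (a new reading comes with each control period).
- arm.get_image(name): name is "side" or "top" or "wrist"; returns the picture (480x640x3 uint8, red, green, blue); there is no depth.
- arm.get_calibration(name): a dict with "fx", "fy", "cx", "cy" (pixels), "R" (3x3) and "t" (3): a world point X has camera coordinates R X + t; the wrist camera has in their place "hand_eye" (4x4, takes a point from camera to tool coordinates, whose origin is the TCP and whose axes are the flange's). Camera axes: x right, y down, z forward; pixel columns grow to the right and rows downward; lengths in m; the calibration is good to about 2 mm. The wrist camera is an equidistant fisheye: a pixel r from the principal point sees the ray r / f radians off the axis. A picture is of the moment at which its call begins: read the wrist's pose just before it. get_calibration takes no time and is no camera call.
- arm.hand_in(): hands the job in; it is judged then, once.
The state is a dict: "time": time; "qpos": joint angles; "dq": joint speeds; "tau": joint torques, N m; "ee_pos": TCP position; "orientation": TCP orientation; "force": force on the tool from outside, world axes, zero at the start; "torque": the same for the moment, N m; "grip_width": finger opening in m; "grasp_force": force on a finger pad.
Only numpy, scipy, OpenCV 4.12 (cv2) and the standard library are available. Lean on these libraries where they do the work, as an engineer would, in place of code of your own. Each camera call takes 0.05 s, during which the arm holds its last target. There are 200 camera calls.

### The job

Put the longer of the two finished puzzle strips on the sloping desk easel for display, picture side up: slide one of its short ends up the board under the steel clip, letting the strip's own edge lift the clip, and push it gently fully home against the stop tabs behind the clip. It should lie flat on the board, straight and about centred under the clip. Do not lift the clip with the gripper, and do not knock or shift the other things on the table.

Things in the scene. Friction and masses are not known exactly. Their poses are not given: they have to be found in the camera images.
- long_panel: the longer finished puzzle strip: jigsaw pieces glued on brown hardboard, rigid, 170 long x 64 wide x 7 mm thick, 50 to 85 g, lying flat and loose on the table. Origin: centre of its underside; x along its length, y across its width, z out of the picture side. Both short ends are alike: either may go under the clip
- short_panel: the shorter finished strip, same make, 115 x 64 x 7 mm, same frame. Not for the easel: leave it
- board: the easel's board: brown hardboard 250 x 180 x 5 mm on a wooden foot fixed to the table, sloping up 12 degrees (0.21 rad) away from the robot. Origin: centre of its upper surface, 48 mm above the table; x up the slope towards the clip (110 mm wide, centred, at the upper end, rising about 30 mm off the board), y across, z square out of the surface
- mouth (a point): centre of the clip's mouth, on the board's surface below the front edge of its flared lip (axes as board), 38 mm up the slope from the board's origin. The lip's front edge has 10 mm free under it; from there it slopes down 24 degrees, over 22 mm, to the jaw line, whose underside rests 1 mm above the board
- stop (a point): point on the board midway between the front faces of the two stop tabs (axes as board): 85 mm up the slope from the board's origin, 47 mm past the mouth, 25 mm past the jaw line. Tabs 12 mm wide, 11 mm high, 20 mm either side of the middle, hidden under the clip. With the strip home its origin lies 85 mm down the slope from here, over the board's origin
- clip (a joint): angle of the sprung steel clip (rad): 0 shut, grows as the jaw lifts, 0.5 at most; hinge parallel to the board's y, 45 mm past the jaw line. The jaw presses about 3 N when shut, 4.5 N with the strip under it (joint then about 0.13). Wedging the strip under the lip takes a push of some 6 to 14 N, sliding on about 5 N, and the push rises sharply at the stop tabs
- glue: white glue bottle, 52 mm wide, 125 mm tall, standing; origin at the centre of its foot; leave it
- tube: clear plastic tube of jigsaw pieces with square white ends, 185 long, 54 mm wide and high, lying; origin below its middle, x along it; leave it
- mug: white mug, 80 mm wide, 95 mm tall, handle on its +y side; origin at the centre of its foot; leave it
- brush: flat glue brush 170 mm long, 42 mm wide, 20 mm high, lying, x along it; origin below its middle; leave it

How it is judged:
On the way:
1. the strip's own edge lifts the clip (value of joint clip above 0.09 rad and contact force between long_panel and board above 1 N and x of long_panel in the frame of stop above -0.115 m), for 0.1 s.
At the end, for the whole second after the job is handed in: the longer strip lies picture side up and flat on the board (within 0.06 rad), its end within 2.5 mm of the stop tabs, its middle within 12 mm of the board's centre line, straight within 0.09 rad, the clip held open on it (joint over 0.09 rad), the strip at rest and released (x of long_panel in the frame of stop between -0.0875 and -0.082 m and y of long_panel in the frame of stop between -0.012 and 0.012 m and angle between the x axis of long_panel and the x axis of board, either way round below 0.09 rad and angle between the z axis of long_panel and the z axis of board, either way round below 0.06 rad and angle between long_panel's own z axis and vertical below 0.5 rad and value of joint clip above 0.09 rad and linear speed of long_panel below 0.01 m/s); the robot touches nothing.
It fails at once if the gripper or arm pushed on the clip (more than 2 N) (contact force between any of the arm, the fingers and clip above 2 N).
It fails at once if the strip was rammed against the easel or clip (more than 45 N) (contact force between long_panel and board above 45 N).
It fails at once if another thing on the table was shifted more than 20 mm (distance of any of short_panel, glue, tube, mug, brush from where it was at the start of the episode above 0.02 m).
It also fails if it takes over 64 s, if anything falls off the work surface, if the arm or the gripper's body presses on something with over 40 N, if the wrist force passes 120 N, or if a joint passes its speed limit or range.

## Working session

There is one attempt and no reset: what is moved stays moved. The work goes in short steps, Python scripts to look and compute and a tool call to move; the robot and the scene stay as the last step left them, time stands still between calls to the robot, and variables do not carry over. Pictures are saved under pics/ and viewed, at most 10 in all, crops included, and the job is handed in when it is done.

```bash
ls; mkdir -p pics
```

Run:
```python
from station import arm
import cv2,json
for n in("top","side"):
    cv2.imwrite(f"pics/{n}0.png",arm.get_image(n)[:,:,::-1]);c=arm.get_calibration(n);print(n,c)
s=arm.read_state();print(s)
print(arm.get_calibration("wrist"),arm.grip_point_offset)
```

```text
pics
station.py
top {'fx': 450.7907207391314, 'fy': 450.7907207391314, 'cx': 316.7645842167681, 'cy': 237.4237330634393, 'R': array([[-0.0060418 , -0.99996437,  0.00589463],
       [-0.97417677,  0.00455528, -0.2257407 ],
       [ 0.2257058 , -0.00710629, -0.97416959]]), 't': array([-0.04398789,  0.56617763,  0.98050491])}
side {'fx': 483.87341405592156, 'fy': 483.87341405592156, 'cx': 324.1466905493794, 'cy': 240.9873726183507, 'R': array([[-0.9280887 , -0.37219441,  0.01107664],
       [-0.25689029,  0.61847008, -0.7426319 ],
       [ 0.26955287, -0.69207375, -0.66960822]]), 't': array([0.50873408, 0.23884176, 0.85162512])}
{'time': 0.1, 'qpos': array([ 1.06172107e+00,  2.63474691e-01, -4.88734567e-02,  1.25941858e+00,
        1.10571441e-05,  1.41553591e+00]), 'dq': array([-0.00260156,  0.00045389,  0.00221351, -0.00128878,  0.00121187,
       -0.00027307]), 'tau': array([ 2.49984347e-03, -6.38578033e+01,  3.85063970e+01,  9.92915098e-03,
       -1.54416239e-04, -1.06898511e-06]), 'ee_pos': array([0.18175798, 0.4922614 , 0.23087341]), 'orientation': array([-3.14063564e+00, -1.60983896e-04,  2.78777773e+00]), 'force': array([ 0.32930876, -0.75983267, -0.26651283]), 'torque': array([-0.02992925, -0.03405048,  0.05457484]), 'grasp_force': 0.0, 'grip_width': 0.0853834256333955}
{'fx': 371.64829954431775, 'fy': 371.64829954431775, 'cx': 318.2829964359399, 'cy': 242.79142052025, 'hand_eye': array([[-3.28360262e-04, -9.59094382e-01, -2.83086308e-01,
         7.07456876e-02],
       [ 9.99999625e-01, -5.41943133e-04,  6.76170023e-04,
        -5.71152337e-05],
       [-8.01927552e-04, -2.83085980e-01,  9.59094200e-01,
        -1.43497053e-01],
       [ 0.00000000e+00,  0.00000000e+00,  0.00000000e+00,
         1.00000000e+00]])} 0.0187
```

View pics/top0.png

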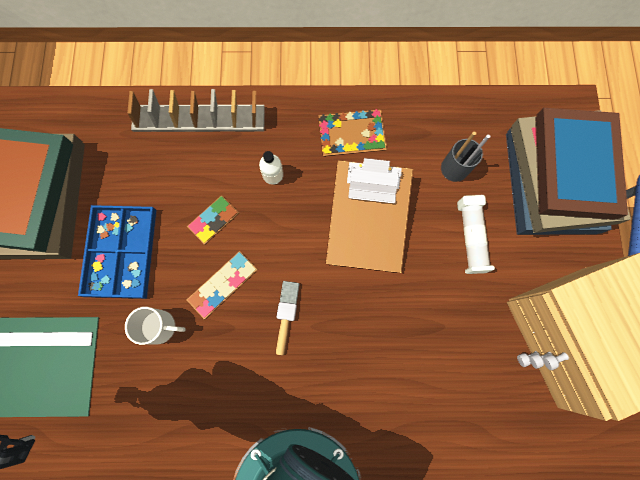

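View pics/side0.png

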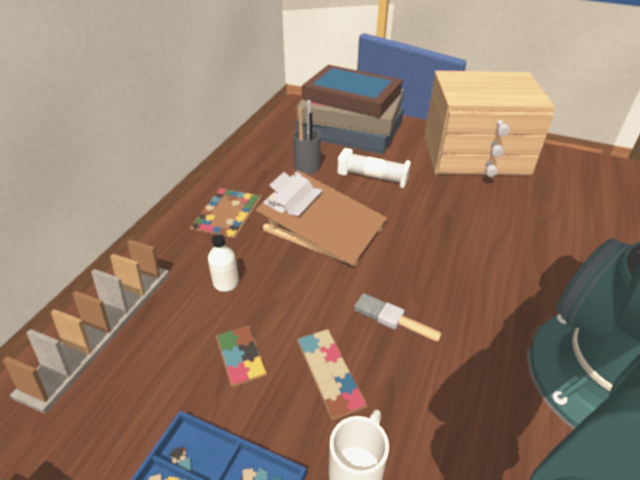

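Create h.py:
```python
import numpy as np,cv2
from station import arm
def ray(n,px,z):
    c=arm.get_calibration(n);R,t=c["R"],c["t"];o=-R.T@t
    d=R.T@np.array([(px[0]-c["cx"])/c["fx"],(px[1]-c["cy"])/c["fy"],1]);return o+d*(z-o[2])/d[2]
```

Run:
```python
from h import *
im=cv2.imread("pics/top0.png");hsv=cv2.cvtColor(im,cv2.COLOR_BGR2HSV)
def quad(m,box):
    k=np.zeros_like(m);x0,y0,x1,y1=box;k[y0:y1,x0:x1]=m[y0:y1,x0:x1]
    k=cv2.morphologyEx(k,cv2.MORPH_CLOSE,np.ones((5,5)))
    c=max(cv2.findContours(k,0,2)[0],key=cv2.contourArea);r=cv2.minAreaRect(c);print(r,cv2.contourArea(c));return cv2.boxPoints(r),c
med=np.median(im[330:350,200:260].reshape(-1,3),0);print(med,im[230,370],im[200,300])
# panel: brighter than wood
v=hsv[:,:,2]
m=((v>140)|((hsv[:,:,0]>20)&(hsv[:,:,0]<170)&(v>60))).astype(np.uint8)*255
for nm,b in(("long",(180,240,265,323)),("short",(183,192,243,248))):
    q,_=quad(m,b);P=np.array([ray("top",p,.007) for p in q]);print(nm,q.round(1).tolist(),P.round(4).tolist(),np.linalg.norm(P-np.roll(P,1,0),axis=1).round(3),P.mean(0).round(4))
q,c=quad(m,(320,157,418,280));a=cv2.approxPolyDP(c,6,True)[:,0];print("board",q.tolist(),a.tolist())
vis=np.dstack([cv2.resize(m[140:340,170:430],None,fx=3,fy=3)]*1);
cv2.imwrite("pics/m.png",np.vstack([cv2.resize(im[150:280,320:420],None,fx=4,fy=4,interpolation=2)]))
for p in [(183,329),(150,327)]: print(ray("top",p,.05))
```

```text
[ 41.  73. 132.] [ 94 163 223] [ 42  76 140]
((221.99996948242188, 281.0), (83.99998474121094, 81.99998474121094), -0.0) 4896.0
long [[180.0, 322.0], [180.0, 240.0], [264.0, 240.0], [264.0, 322.0]] [[0.3773, 0.2744, 0.007], [0.5744, 0.2867, 0.007], [0.5735, 0.0816, 0.007], [0.3762, 0.0776, 0.007]] [0.197 0.198 0.205 0.197] [0.4753 0.1801 0.007 ]
((212.5, 219.49998474121094), (54.99999237060547, 58.99999237060547), 90.0) 2849.5
short [[183.0, 192.0], [242.0, 192.0], [242.0, 247.0], [183.0, 247.0]] [[0.6977, 0.2869, 0.007], [0.6971, 0.1393, 0.007], [0.5562, 0.1348, 0.007], [0.5569, 0.2783, 0.007]] [0.141 0.148 0.141 0.143] [0.627  0.2098 0.007 ]
((368.5, 217.99996948242188), (121.99998474121094, 96.99998474121094), 90.0) 10360.5
board [[320.0, 156.99996948242188], [417.0, 156.99996948242188], [417.0, 278.9999694824219], [320.0, 278.9999694824219]] [[320, 168], [336, 169], [320, 174], [335, 177], [320, 182], [320, 202], [332, 203], [331, 221], [320, 223], [320, 251], [327, 252], [320, 279], [417, 279], [417, 269], [401, 268], [402, 254], [417, 252], [417, 222], [405, 239], [417, 157], [347, 157], [336, 168]]
[0.35991656 0.25420548 0.05      ]
[0.36475381 0.32841415 0.05      ]
```

View pics/m.png

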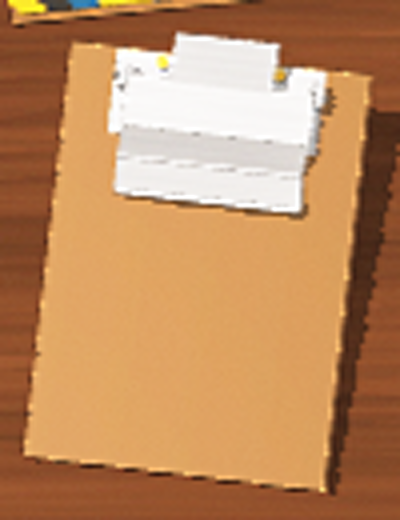

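Run:
```python
from h import *
im=cv2.imread("pics/top0.png").astype(int);B,G,R=im[:,:,0],im[:,:,1],im[:,:,2]
m=((R>175)|(G>115)|(B>85)).astype(np.uint8)*255
def quad(box):
    k=np.zeros_like(m);x0,y0,x1,y1=box;k[y0:y1,x0:x1]=m[y0:y1,x0:x1]
    k=cv2.morphologyEx(k,cv2.MORPH_CLOSE,np.ones((7,7)));k=cv2.morphologyEx(k,cv2.MORPH_OPEN,np.ones((5,5)))
    c=max(cv2.findContours(k,0,2)[0],key=cv2.contourArea);r=cv2.minAreaRect(c);print(r,cv2.contourArea(c));return cv2.boxPoints(r),c
for nm,b in(("long",(180,240,265,323)),("short",(183,192,243,248))):
    q,_=quad(b);P=np.array([ray("top",p+.5,.007) for p in q]);L=np.linalg.norm(P-np.roll(P,-1,0),axis=1)
    e=(np.roll(P,-1,0)-P)[np.argmax(L)];print(nm,q.round(1).tolist(),P.round(4).tolist(),L.round(3),P.mean(0).round(4),"yaw",np.arctan2(e[1],e[0]))
q,c=quad((320,157,418,280));a=cv2.approxPolyDP(c,6,True)[:,0];print("board",a.tolist())
C=[ray("top",p,z) for p,z in [((326.3,264),.022),((402.3,273),.022),((413,169),.074),((338.3,160.7),.074)]]
C=np.array(C);print(C.round(4).tolist(),np.linalg.norm(C-np.roll(C,-1,0),axis=1),C.mean(0))
u=(C[2]+C[3]-C[0]-C[1]);w=(C[0]+C[3]-C[1]-C[2]);print("yaw",np.arctan2(u[1],u[0]),np.arctan2(-w[0],w[1]))
# lip front corners, height: 38 up, 10mm+ off board
for p in [((114/4+320),(193/4+150)),((300/4+320),(213/4+150))]: print("lip",ray("top",p,.048+.038*.208+.010))
```

```text
((221.22804260253906, 284.38720703125), (26.61041259765625, 73.008056640625), 46.97493362426758) 1793.0
long [[185.5, 299.6000061035156], [238.8000030517578, 249.8000030517578], [257.0, 269.20001220703125], [203.60000610351562, 319.0]] [[0.4284, 0.2635, 0.007], [0.5482, 0.1411, 0.007], [0.5002, 0.0958, 0.007], [0.3827, 0.2183, 0.007]] [0.171 0.066 0.17  0.064] [0.4649 0.1797 0.007 ] yaw -0.7962363853370504
((212.00257873535156, 219.43759155273438), (25.08052635192871, 46.805213928222656), 47.38594055175781) 897.0
short [[186.3000030517578, 226.10000610351562], [220.6999969482422, 194.39999389648438], [237.6999969482422, 212.8000030517578], [203.3000030517578, 244.5]] [[0.6083, 0.2722, 0.007], [0.6898, 0.1909, 0.007], [0.6416, 0.1469, 0.007], [0.5616, 0.2281, 0.007]] [0.115 0.065 0.114 0.064] [0.6253 0.2095 0.007 ] yaw -0.7837348769510167
((369.3313903808594, 213.4613037109375), (76.11041259765625, 109.80989837646484), 6.581944942474365) 7846.5
board [[338, 161], [326, 263], [401, 271], [412, 169], [376, 159]]
[[0.5107, -0.0697, 0.022], [0.4882, -0.25, 0.022], [0.7303, -0.2775, 0.074], [0.7521, -0.0996, 0.074]] [0.1817629  0.24915676 0.17920254 0.24869502] [ 0.62029954 -0.17421811  0.048     ]
yaw -0.11823524225660273 -0.12318884337878788
lip [ 0.66045327 -0.12265702  0.065904  ]
lip [ 0.64763665 -0.23220172  0.065904  ]
```

Add to h.py:
```python
from scipy.spatial.transform import Rotation as Ro
def delta(pos,R):
    s=arm.read_state();Rc=Ro.from_euler("xyz",s["orientation"])
    print("t",s["time"],"d",Rc.inv().apply(np.array(pos)-s["ee_pos"]).round(4),"rv",(Rc.inv()*R).as_rotvec().round(4),"F",s["force"].round(1),"tcp",s["ee_pos"].round(4),s["orientation"].round(3),"w",s["grip_width"],s["grasp_force"])
down=lambda yaw:Ro.from_euler("xyz",[np.pi,0,yaw])
# board frame: origin, rotation
BO=np.array([.6203,-.1742,.048]);BR=Ro.from_euler("xyz",[0,-np.deg2rad(12),-.1205])
```

```bash
python3 -c "
from h import *
delta([.451,.194,.08],down(2.3515))"
```

```text
t 0.1 d [-0.3559 -0.1864  0.151 ] rv [-1.000e-03  1.000e-04  4.363e-01] F [ 0.3 -0.8 -0.3] tcp [0.1818 0.4923 0.2309] [-3.141 -0.     2.788] w 0.0853834256333955 0.0
```

>>> steer_hand --pt "-0.05 -0.03 0 0 0 0.1 0.085" --pt "-0.1 -0.06 0 0 0 0.2 0.085" --pt "-0.16 -0.09 0 0 0 0.3 0.085" --pt "-0.22 -0.12 0 0 0 0.4 0.085" --pt "-0.27 -0.15 0 0 0 0.436 0.085"

```text
time: 0.72
ee_pos: [0.3811, 0.2604, 0.2312]
orientation: [3.142, -0.0, 2.35]
force: [0.6, 1.5, -0.1]
grip_width: 0.0848
grasp_force: 0.0
```

```bash
python3 -c "
from h import *
delta([.451,.194,.08],down(2.3515))"
```

```text
t 0.725 d [-0.0964  0.0031  0.1512] rv [ 0.     -0.     -0.0017] F [ 0.6  1.5 -0.1] tcp [0.3811 0.2604 0.2312] [ 3.142 -0.     2.35 ] w 0.08482049060700242 0.0
```

>>> steer_hand --pt "-0.05 0 0.03 0 0 0 0.085" --pt "-0.095 0.002 0.07 0 0 0 0.085" --pt "-0.0964 0.0031 0.12 0 0 0 0.085" --pt "-0.0964 0.0031 0.1512 0 0 0 0.085" --pt "-0.0964 0.0031 0.1512 0 0 0 0.085"

```text
time: 1.35
ee_pos: [0.4487, 0.1953, 0.0785]
orientation: [-3.138, -0.002, 2.352]
force: [-0.5, -0.2, 0.2]
grip_width: 0.0849
grasp_force: 0.0
```

```bash
python3 -c "
from h import *
delta([.451,.194,-.004],down(2.3515))
cv2.imwrite('pics/w1.png',arm.get_image('wrist')[:,:,::-1])"
```

```text
t 1.35 d [-0.0027  0.001   0.0825] rv [-0.0036 -0.0022  0.    ] F [-0.5 -0.2  0.2] tcp [0.4487 0.1953 0.0785] [-3.138e+00 -2.000e-03  2.352e+00] w 0.08486487729245958 0.0
```

View pics/w1.png

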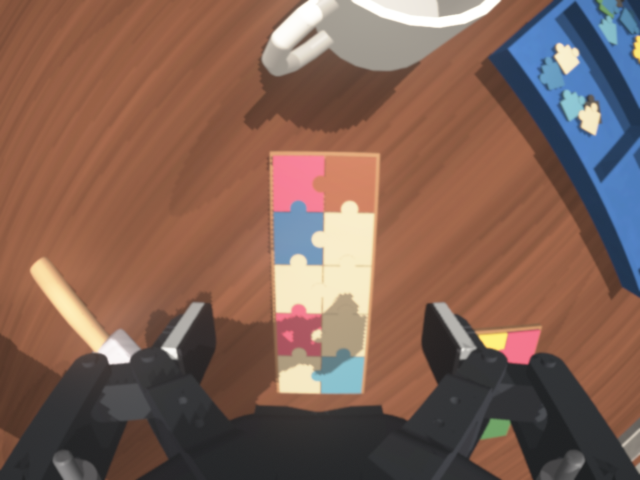

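The strip runs up the image from row 392 to row 153, at columns 272–378. It is centred between the fingers (columns 213 and 425) and well clear of the mug, brush and short strip. I'll descend now.

>>> steer_hand --pt "-0.002 0.001 0.04 -0.0036 -0.002 0 0.085" --pt "-0.0027 0.001 0.065 -0.0036 -0.002 0 0.085" --pt "-0.0027 0.001 0.075 -0.0036 -0.002 0 0.085" --pt "-0.0027 0.001 0.0815 -0.0036 -0.002 0 0.085" --pt "-0.0027 0.001 0.0815 -0.0036 -0.002 0 0.085"

```text
time: 2.02
ee_pos: [0.4532, 0.1948, -0.0008]
orientation: [3.137, 0.002, 2.352]
force: [0.1, 0.5, 0.1]
grip_width: 0.0852
grasp_force: 0.0
```

>>> steer_hand --pt "0 0 0 0 0 0 0.06" --pt "0 0 0 0 0 0 0.055" --pt "0 0 0 0 0 0 0.05" --pt "0 0 0 0 0 0 0.05" --pt "0 0 0 0 0 0 0.05"

```text
time: 2.65
ee_pos: [0.4532, 0.1947, -0.0]
orientation: [3.137, 0.003, 2.352]
force: [-5.2, -2.4, 21.6]
grip_width: 0.0604
grasp_force: 59.6
```

```bash
python3 -c "
from h import *
delta([.451,.194,.1],down(2.3515))"
```

```text
t 2.65 d [ 0.0008 -0.0016 -0.1   ] rv [0.005  0.003  0.0003] F [-5.2 -2.4 21.6] tcp [ 0.4532  0.1947 -0.    ] [3.137e+00 3.000e-03 2.352e+00] w 0.060393172573444974 59.62764160336519
```

>>> steer_hand --pt "0 0 0 0 0 0 0.075" --pt "0 0 0 0 0 0 0.075" --pt "0 0 -0.003 -0.0 -0.0 0 0.075" --pt "0 0 -0.003 0 0 0 0.075"

```text
time: 3.15
ee_pos: [0.4528, 0.1946, 0.0018]
orientation: [3.138, 0.002, 2.352]
force: [0.5, -0.7, -0.3]
grip_width: 0.0751
grasp_force: 0.0
```

```bash
python3 -c "
from h import *
delta([.453,.1945,.003],down(2.3515))"
```

```text
t 3.15 d [-0.0002  0.     -0.0012] rv [0.0038 0.0021 0.0003] F [ 0.5 -0.7 -0.3] tcp [0.4528 0.1946 0.0018] [3.138e+00 2.000e-03 2.352e+00] w 0.0750542158066231 0.0
```

>>> steer_hand --pt "0 0 0 0.003 0.002 0 0.05" --pt "0 0 0 0.003 0.002 0 0.05" --pt "0 0 0 0.003 0.002 0 0.05" --pt "0 0 0 0.003 0.002 0 0.05" --pt "0 0 0 0.003 0.002 0 0.05"

```text
time: 3.78
ee_pos: [0.4551, 0.1955, 0.0038]
orientation: [3.136, 0.002, 2.352]
force: [-1.8, 3.3, 38.0]
grip_width: 0.0501
grasp_force: 19.1
```

>>> steer_hand --pt "0 0 -0.01 0 0 0 0.05" --pt "0 0 -0.04 0 0 0 0.05" --pt "0 0 -0.09 0 0 0 0.05" --pt "0 0 -0.13 0 0 0 0.05" --pt "0 0 -0.13 0 0 0 0.05"

```text
time: 4.4
ee_pos: [0.4541, 0.1949, 0.1341]
orientation: [3.137, 0.002, 2.352]
force: [0.4, 0.8, 0.0]
grip_width: 0.0499
grasp_force: 0.0
```

```bash
python3 -c "
from h import *
cv2.imwrite('pics/w2.png',arm.get_image('wrist')[:,:,::-1])
cv2.imwrite('pics/s2.png',arm.get_image('side')[:,:,::-1])
delta([.451,.194,.1],down(2.3515))"
```

```text
t 4.5 d [ 0.0008 -0.0014  0.0313] rv [0.0006 0.     0.0002] F [ 0.2 -0.7 -0. ] tcp [0.4526 0.1944 0.1313] [3.141 0.    2.352] w 0.049944760309029106 0.0
```

View pics/w2.png

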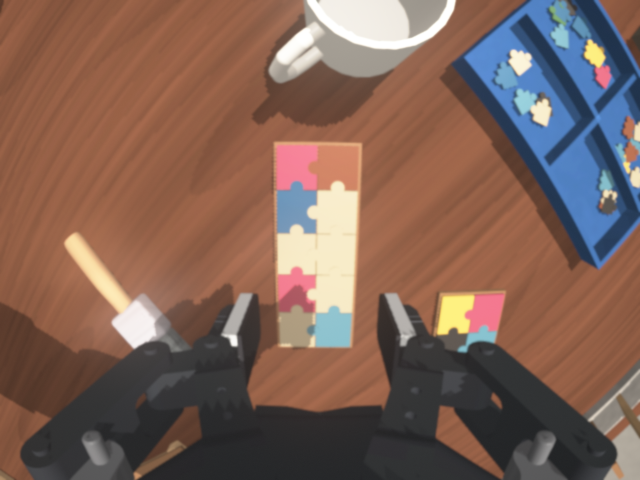

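View pics/s2.png

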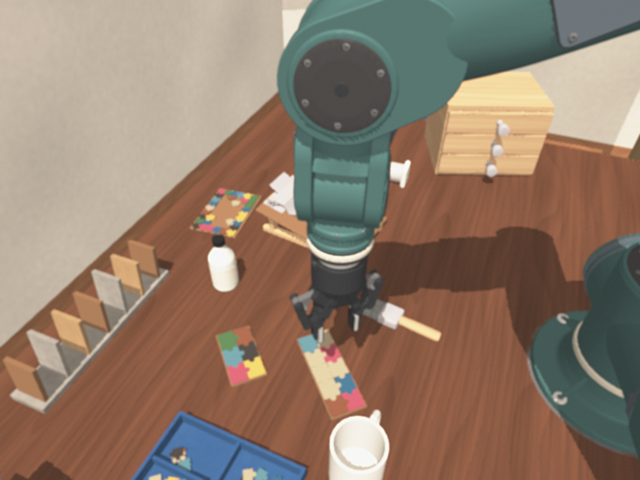

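The fingers rode over the top edge because the tips stand back when open. The strip still lies straight and centred, so I'll go lower this time.

>>> steer_hand --pt "0 -0.001 0.04 0 0 0 0.085" --pt "0 -0.001 0.08 0 0 0 0.085" --pt "0 -0.001 0.115 0 0 0 0.085" --pt "0 -0.001 0.13 0 0 0 0.085" --pt "0 -0.001 0.137 0 0 0 0.085"

```text
time: 5.12
ee_pos: [0.4507, 0.1935, -0.0072]
orientation: [-3.139, -0.002, 2.352]
force: [-0.1, 0.1, 0.5]
grip_width: 0.0849
grasp_force: 0.0
```

>>> steer_hand --pt "0 0 0 0 0 0 0.085" --pt "0 0 0 0 0 0 0.085"

```text
time: 5.38
ee_pos: [0.4523, 0.1939, -0.005]
orientation: [3.14, 0.0, 2.352]
force: [-0.2, 0.3, 0.7]
grip_width: 0.0849
grasp_force: 0.0
```

```bash
python3 -c "
from h import *
delta([.453,.1945,-.006],down(2.3515))"
```

```text
t 5.375 d [-0.0001  0.0009  0.001 ] rv [0.0011 0.0003 0.0003] F [-0.2  0.3  0.7] tcp [ 0.4523  0.1939 -0.005 ] [3.14  0.    2.352] w 0.08489664573254685 0.0
```

>>> steer_hand --pt "0 0.001 0.001 0 0 0 0.07" --pt "0 0.001 0.001 0 0 0 0.06" --pt "0 0.001 0.001 0 0 0 0.055" --pt "0 0.001 0.001 0 0 0 0.055" --pt "0 0.001 0.001 0 0 0 0.055"

```text
time: 6.0
ee_pos: [0.4534, 0.1947, -0.0054]
orientation: [3.14, 0.001, 2.352]
force: [-1.7, -0.2, 15.6]
grip_width: 0.0619
grasp_force: 70.1
```

>>> steer_hand --pt "0 0 -0.005 0 0 0 0.055" --pt "0 0 -0.02 0 0 0 0.055" --pt "0 0 -0.05 0 0 0 0.055" --pt "0 0 -0.1 0 0 0 0.055" --pt "0 0 -0.12 0 0 0 0.055"

```text
time: 6.62
ee_pos: [0.4535, 0.1948, 0.1163]
orientation: [3.138, 0.002, 2.352]
force: [-0.7, 0.0, -1.2]
grip_width: 0.0619
grasp_force: 65.5
```

```bash
python3 -c "
from h import *
cv2.imwrite('pics/w3.png',arm.get_image('wrist')[:,:,::-1])
cv2.imwrite('pics/t3.png',arm.get_image('top')[:,:,::-1])
delta([.451,.194,.1],down(2.3515))"
```

```text
t 6.725 d [ 0.0014 -0.0027  0.0157] rv [0.0039 0.002  0.0004] F [ 0.4  0.6 -1.7] tcp [0.4538 0.1948 0.1157] [3.138e+00 2.000e-03 2.352e+00] w 0.06224101170370366 65.49402594566345
```

View pics/w3.png

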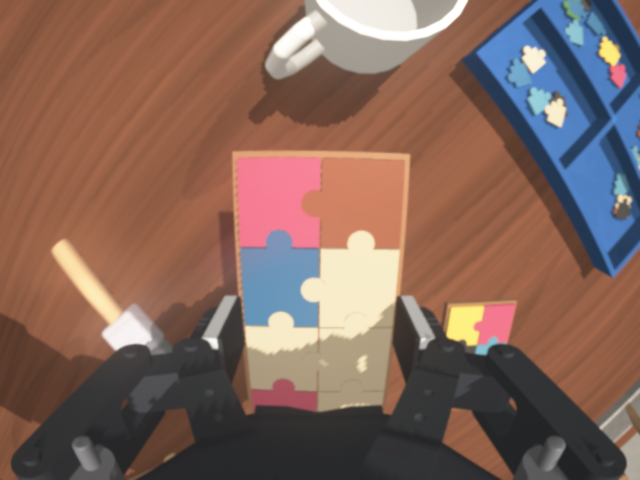

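Add to h.py:
```python
def wray(px):
    c=arm.get_calibration("wrist");d=np.array([px[0]-c["cx"],px[1]-c["cy"]]);r=np.hypot(*d);th=r/c["fx"]
    v=np.r_[d/r*np.sin(th),np.cos(th)];H=c["hand_eye"];return H[:3,3],H[:3,:3]@v
def wpt(px,z):
    o,d=wray(px);return o+d*(z-o[2])/d[2]
```

Run:
```python
from h import *
im=cv2.imread("pics/w3.png").astype(int)
for r in(158,200,240,290): print(r,im[r,228:250,2].tolist(),im[r,392:416,2].tolist())
for z in(-.018,-.014,-.011,-.008,-.004,0):
    a,b=wpt((233.5,152.5),z),wpt((410,155),z);print(z,a.round(4),b.round(4),np.linalg.norm(a-b).round(4))
    print("   seams",[wpt((x,y),z)[0].round(4) for x,y in((250,248),(255,326),(380,250),(375,328))])
```

```text
158 [152, 154, 158, 170, 194, 214, 221, 223, 226, 231, 234, 234, 235, 236, 237, 238, 238, 238, 238, 238, 238, 237] [226, 227, 226, 226, 226, 226, 226, 226, 226, 226, 226, 227, 228, 229, 229, 228, 224, 206, 175, 151, 143, 140, 139, 138]
200 [160, 159, 159, 159, 169, 190, 211, 217, 211, 214, 230, 242, 245, 245, 246, 245, 245, 246, 246, 246, 246, 246] [208, 207, 207, 206, 206, 206, 206, 206, 207, 209, 214, 221, 225, 226, 221, 203, 178, 166, 163, 162, 161, 161, 162, 162]
240 [120, 120, 121, 121, 122, 127, 147, 180, 202, 205, 206, 221, 234, 241, 242, 242, 243, 242, 243, 243, 243, 243] [205, 205, 205, 205, 205, 205, 206, 211, 218, 222, 223, 220, 203, 176, 160, 156, 155, 154, 153, 152, 151, 150, 151, 149]
290 [108, 108, 108, 108, 107, 108, 109, 110, 118, 141, 172, 192, 192, 181, 155, 124, 106, 102, 102, 103, 103, 103] [248, 248, 247, 242, 231, 224, 221, 211, 184, 164, 157, 154, 152, 151, 150, 148, 146, 146, 146, 147, 149, 150, 151, 151]
-0.018 [ 0.0659 -0.0282 -0.018 ] [ 0.0651  0.032  -0.018 ] 0.0602
   seams [np.float64(0.0319), np.float64(0.0002), np.float64(0.0312), np.float64(-0.0006)]
-0.014 [ 0.0657 -0.0292 -0.014 ] [ 0.0649  0.033  -0.014 ] 0.0621
   seams [np.float64(0.0307), np.float64(-0.002), np.float64(0.0299), np.float64(-0.0029)]
-0.011 [ 0.0656 -0.0298 -0.011 ] [ 0.0648  0.0337 -0.011 ] 0.0636
   seams [np.float64(0.0297), np.float64(-0.0037), np.float64(0.0289), np.float64(-0.0046)]
-0.008 [ 0.0655 -0.0305 -0.008 ] [ 0.0647  0.0345 -0.008 ] 0.065
   seams [np.float64(0.0288), np.float64(-0.0054), np.float64(0.028), np.float64(-0.0063)]
-0.004 [ 0.0653 -0.0314 -0.004 ] [ 0.0645  0.0355 -0.004 ] 0.0669
   seams [np.float64(0.0276), np.float64(-0.0077), np.float64(0.0267), np.float64(-0.0086)]
0 [ 0.0652 -0.0324  0.    ] [0.0643 0.0365 0.    ] 0.0688
   seams [np.float64(0.0263), np.float64(-0.0099), np.float64(0.0255), np.float64(-0.0109)]
```

Add to h.py:
```python
SO=np.array([-.0198,.002,-.005]);SR=Ro.from_euler("z",.0126)*Ro.from_euler("y",np.pi)
def tgt(x,y,z,nose=0):
    "strip origin in board frame; nose>0 = leading end down"
    Rs=BR*Ro.from_euler("y",nose);R=Rs*SR.inv();p=BO+BR.apply([x,y,z])-R.apply(SO);delta(p,R)
def strip():
    s=arm.read_state();R=Ro.from_euler("xyz",s["orientation"]);p=s["ee_pos"]+R.apply(SO)
    print("strip in board mm",(BR.inv().apply(p-BO)*1e3).round(2),"rot",(BR.inv()*R*SR).as_rotvec().round(4),"F board",BR.inv().apply(s["force"]).round(1),"grip",s["grip_width"].round(4),s["grasp_force"].round(1),"t",s["time"])
```

```bash
python3 -c "
from h import *
strip();tgt(-.1,0,.05)"
```

```text
Traceback (most recent call last):
  File "h.py", line 24, in strip
    print("strip in board mm",(BR.inv().apply(p-BO)*1e3).round(2),"rot",(BR.inv()*R*SR).as_rotvec().round(4),"F board",BR.inv().apply(s["force"]).round(1),"grip",s["grip_width"].round(4),s["grasp_force"].round(1),"t",s["time"])
                                                                                                                                                                  ^^^^^^^^^^^^^^^^^^^^^
AttributeError: 'float' object has no attribute 'round'
```

```bash
sed -i 's/s\["grip_width"\].round(4),s\["grasp_force"\].round(1)/round(s["grip_width"],4),round(s["grasp_force"],1)/' h.py
python3 -c "
from h import *
strip();tgt(-.1,0,.05)"
```

```text
strip in board mm [-173.53  335.61  111.28] rot [-0.0683  0.1981 -0.6796] F board [ 0.   0.7 -1.7] grip 0.0622 65.5 t 6.725
t 6.725 d [-0.2813 -0.222   0.0483] rv [-0.0658 -0.1989 -0.6796] F [ 0.4  0.6 -1.7] tcp [0.4538 0.1948 0.1157] [3.138e+00 2.000e-03 2.352e+00] w 0.06224101170370366 65.49402594566345
```

>>> steer_hand --pt "-0.03 -0.025 -0.02 -0.01 -0.04 -0.12 0.055" --pt "-0.075 -0.06 -0.02 -0.02 -0.07 -0.24 0.055" --pt "-0.12 -0.095 -0.02 -0.03 -0.1 -0.36 0.055" --pt "-0.165 -0.13 -0.02 -0.04 -0.14 -0.48 0.055" --pt "-0.21 -0.165 -0.02 -0.05 -0.17 -0.58 0.055"

```text
time: 7.35
ee_pos: [0.4827, -0.0724, 0.1326]
orientation: [-3.141, 0.175, 2.937]
force: [1.3, 1.0, -1.2]
grip_width: 0.0618
grasp_force: 65.6
```

```bash
python3 -c "
from h import *
strip();tgt(-.1,0,.05)"
```

```text
strip in board mm [-107.92   84.99  118.03] rot [-0.0172  0.034  -0.0949] F board [ 0.8  1.2 -1.4] grip 0.0618 65.6 t 7.35
t 7.35 d [-0.0176 -0.0846  0.0697] rv [-0.0168 -0.0342 -0.0949] F [ 1.3  1.  -1.2] tcp [ 0.4827 -0.0724  0.1326] [-3.141  0.175  2.937] w 0.061822634020011216 65.59468030929565
```

>>> steer_hand --pt "-0.006 -0.035 0.015 -0.008 -0.015 -0.05 0.055" --pt "-0.012 -0.065 0.03 -0.015 -0.03 -0.09 0.055" --pt "-0.0176 -0.0846 0.05 -0.0168 -0.034 -0.095 0.055" --pt "-0.0176 -0.0846 0.0697 -0.0168 -0.0342 -0.095 0.055" --pt "-0.0176 -0.0846 0.0697 -0.0168 -0.0342 -0.095 0.055"

```text
time: 7.98
ee_pos: [0.4934, -0.1592, 0.066]
orientation: [-3.141, 0.206, 3.029]
force: [-0.6, 0.3, -1.6]
grip_width: 0.0618
grasp_force: 65.6
```

```bash
python3 -c "
from h import *
arm.get_image('top');strip();tgt(-.07,0,.006,.02)
cv2.imwrite('pics/t4.png',cv2.resize(arm.get_image('top')[130:300,260:460,::-1],None,fx=4,fy=4))"
```

```text
strip in board mm [-100.78    1.85   50.1 ] rot [ 0.0008  0.0024 -0.004 ] F board [ 0.   0.7 -0.2] grip 0.0621 65.6 t 8.025
t 8.025 d [-0.0308 -0.0022  0.0437] rv [ 0.0006  0.0176 -0.004 ] F [ 0.1  0.7 -0.1] tcp [ 0.4939 -0.1592  0.0671] [-3.141  0.207  3.03 ] w 0.06209469339981395 65.5584454536438
```

View pics/t4.png

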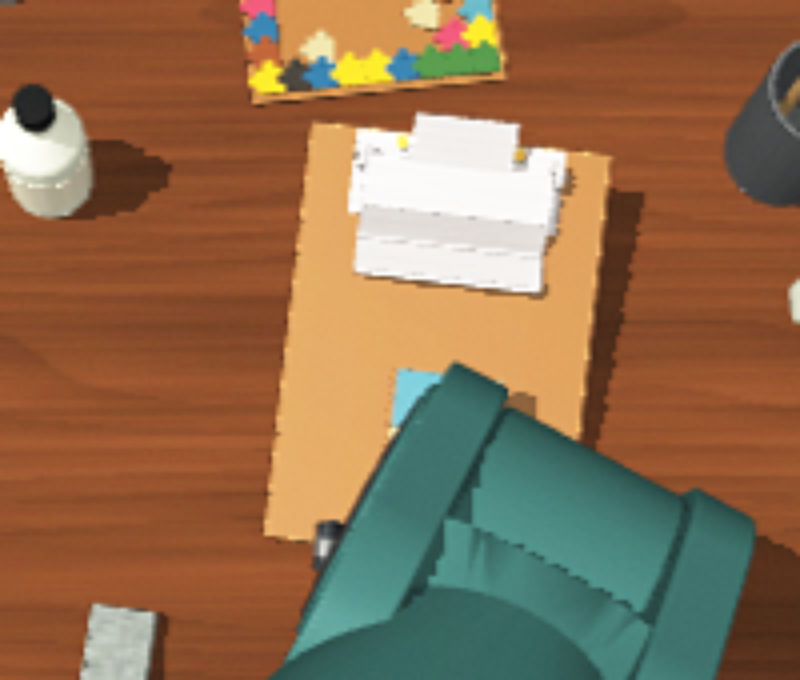

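```bash
python3 -c "
from h import *
P=BO+BR.apply([-.0158,.0338,.057]);c=arm.get_calibration('top');q=c['R']@P+c['t'];print(q[:2]/q[2]*c['fx']+[c['cx'],c['cy']],ray('top',(359.3,222.2),P[2])-P)"
```

```text
[356.75885247 220.17823691] [-4.75061452e-03 -5.61496157e-03  1.38777878e-17]
```

>>> steer_hand --pt "-0.01 -0.0022 0.015 0 0.01 -0.004 0.055" --pt "-0.02 -0.0022 0.03 0 0.0176 -0.004 0.055" --pt "-0.0308 -0.0022 0.04 0 0.0176 -0.004 0.055" --pt "-0.0308 -0.0022 0.0437 0 0.0176 -0.004 0.055" --pt "-0.0308 -0.0022 0.0437 0 0.0176 -0.004 0.055"

```text
time: 8.7
ee_pos: [0.533, -0.166, 0.0313]
orientation: [-3.139, 0.191, 3.034]
force: [1.3, -0.6, 0.3]
grip_width: 0.0618
grasp_force: 65.6
```

```bash
python3 -c "
from h import *
strip();tgt(-.07,0,.001,.02)"
```

```text
strip in board mm [-69.35  -0.14   6.56] rot [-0.      0.0186  0.0003] F board [ 1.4 -0.4 -0. ] grip 0.0618 65.6 t 8.7
t 8.7 d [0.0006 0.0002 0.0055] rv [-0.      0.0014  0.0003] F [ 1.3 -0.6  0.3] tcp [ 0.533  -0.166   0.0313] [-3.139  0.191  3.034] w 0.0618300426727677 65.57714223861694
```

```bash
python3 -c "
from h import *
cv2.imwrite('pics/t5.png',cv2.resize(arm.get_image('top')[165:265,310:430,::-1],None,fx=6,fy=6,interpolation=2))
strip()
c=arm.get_calibration('top')
for y in(-.032,.032):
    P=BO+BR.apply([-.0694+.085,y-.0001,.012]);q=c['R']@P+c['t'];print(q[:2]/q[2]*c['fx']+[c['cx'],c['cy']])"
```

```text
strip in board mm [-69.25  -0.25   6.83] rot [-0.0002  0.0182  0.0002] F board [-1.  -0.1 -1.1] grip 0.0619 65.6 t 8.75
[384.71559384 211.18425112]
[357.69378197 208.16297812]
```

View pics/t5.png

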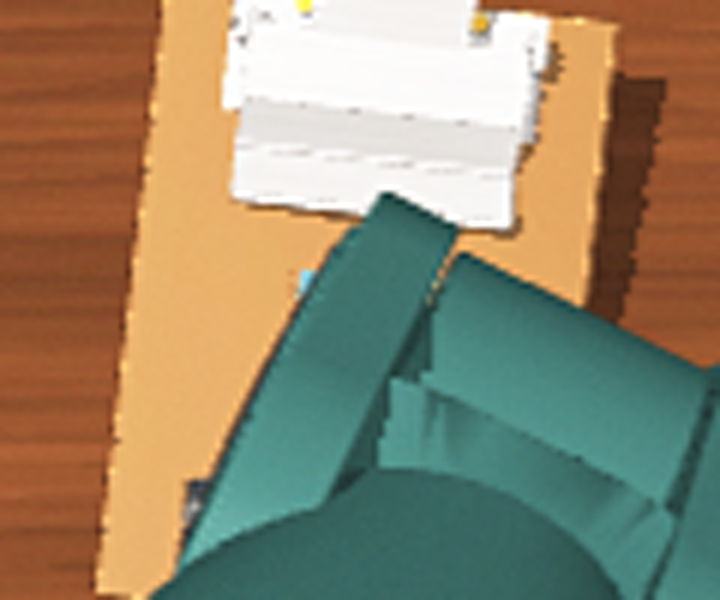

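```bash
python3 -c "
from h import *
cv2.imwrite('pics/w5.png',arm.get_image('wrist')[:,:,::-1])"
```

```text
(no output)
```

View pics/w5.png

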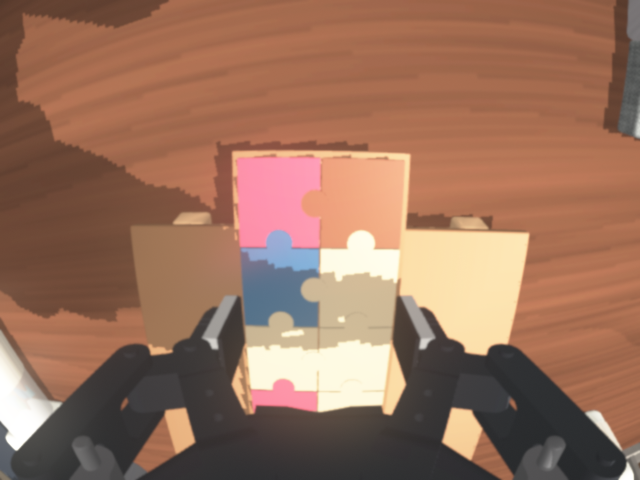

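```bash
python3 -c "
from h import *
for z in(-.004,0,.003,.006,.01):
    a,b=wpt((132,227),z),wpt((528,233),z);print(z,a.round(4),b.round(4),np.linalg.norm(a-b).round(4),'mid',((a+b)/2).round(4),'yaw',((a-b)[0]/(b-a)[1]).round(4))
s=arm.read_state();R=Ro.from_euler('xyz',s['orientation'])
print('pred',[(R.inv().apply(BO+BR.apply([-.125,y,0])-s['ee_pos'])).round(4) for y in(-.09,.09)])"
```

```text
-0.004 [ 0.0365 -0.0788 -0.004 ] [ 0.0339  0.0909 -0.004 ] 0.1696 mid [ 0.0352  0.006  -0.004 ] yaw 0.0155
0 [ 0.0356 -0.081   0.    ] [0.0328 0.0935 0.    ] 0.1745 mid [0.0342 0.0062 0.    ] yaw 0.0155
0.003 [ 0.0348 -0.0827  0.003 ] [0.0321 0.0954 0.003 ] 0.1782 mid [0.0334 0.0064 0.003 ] yaw 0.0155
0.006 [ 0.0341 -0.0844  0.006 ] [0.0313 0.0974 0.006 ] 0.1818 mid [0.0327 0.0065 0.006 ] yaw 0.0155
0.01 [ 0.0331 -0.0867  0.01  ] [0.0302 0.1    0.01  ] 0.1867 mid [0.0317 0.0067 0.01  ] yaw 0.0155
pred [array([ 0.037, -0.087,  0.003]), array([0.0347, 0.093 , 0.003 ])]
```

Both views agree: the strip sits about 4.4 mm towards −y and 2.5 mm too far back, with its yaw correct. I'll correct the board origin and start inserting.

```bash
echo 'BO=BO+BR.apply([.0025,.0044,0])' >>h.py
python3 -c "
from h import *
strip();tgt(-.07,0,.001,.02);tgt(-.035,0,.001,.02)"
```

```text
strip in board mm [-71.67  -4.71   7.01] rot [-0.0004  0.0179  0.0002] F board [-1.4  0.6 -1. ] grip 0.062 65.6 t 8.8
t 8.8 d [-0.0018  0.0047  0.0059] rv [-0.0004  0.0021  0.0002] F [-1.1  0.7 -1.2] tcp [ 0.5331 -0.1662  0.0318] [-3.139  0.192  3.034] w 0.06204488496738916 65.5770993232727
t 8.8 d [-0.0368  0.0043  0.0053] rv [-0.0004  0.0021  0.0002] F [-1.1  0.7 -1.2] tcp [ 0.5331 -0.1662  0.0318] [-3.139  0.192  3.034] w 0.06204488496738916 65.5770993232727
```

>>> steer_hand --pt "0 0.003 0.001 0 0 0 0.055" --pt "0 0.0047 0.002 0 0 0 0.055" --pt "-0.001 0.0047 0.0035 0 0 0 0.055" --pt "-0.001 0.0047 0.0045 0 0 0 0.055" --pt "-0.001 0.0047 0.0045 0 0 0 0.055"

```text
time: 9.43
ee_pos: [0.5357, -0.1619, 0.0272]
orientation: [-3.139, 0.191, 3.034]
force: [-0.7, -0.2, -0.6]
grip_width: 0.0621
grasp_force: 65.6
```

```bash
python3 -c "
from h import *
strip()"
```

```text
strip in board mm [-7.06e+01 -7.00e-02  2.11e+00] rot [-0.0003  0.0181  0.0002] F board [-0.8 -0.3 -0.5] grip 0.0621 65.6 t 9.425
```

>>> steer_hand --pt "-0.005 0 0 0 0 0 0.055" --pt "-0.01 0 0 0 0 0 0.055" --pt "-0.015 0 0 0 0 0 0.055" --pt "-0.02 0 0 0 0 0 0.055" --pt "-0.024 0 0.0005 0 0 0 0.055"

```text
time: 10.05
ee_pos: [0.5596, -0.1644, 0.0315]
orientation: [-3.139, 0.192, 3.034]
force: [-0.8, -0.1, -1.4]
grip_width: 0.0618
grasp_force: 65.6
```

```bash
python3 -c "
from h import *
strip()"
```

```text
strip in board mm [-46.15   0.25   1.27] rot [-0.0003  0.0177  0.0003] F board [-1.1 -0.2 -1.2] grip 0.0618 65.6 t 10.05
```

>>> steer_hand --pt "-0.003 0 0 0 0 0 0.055" --pt "-0.005 0 0 0 0 0 0.055" --pt "-0.007 0 0 0 0 0 0.055" --pt "-0.008 0 0 0 0 0 0.055"

```text
time: 10.55
ee_pos: [0.5662, -0.165, 0.0326]
orientation: [-3.139, 0.19, 3.034]
force: [-5.4, 0.5, -1.6]
grip_width: 0.0617
grasp_force: 65.6
```

```bash
python3 -c "
from h import *
strip()"
```

```text
strip in board mm [-39.42   0.45   0.9 ] rot [-0.0003  0.0195 -0.0001] F board [-5.6 -0.2 -0.4] grip 0.0617 65.6 t 10.55
```

Lip contact came at x ≈ −39 mm, as expected. I'll keep pushing gently.

>>> steer_hand --pt "-0.003 0 0 0 0 0 0.055" --pt "-0.006 0 0 0 0 0 0.055" --pt "-0.009 0 0 0 0 0 0.055" --pt "-0.011 0 0 0 0 0 0.055"

```text
time: 11.05
ee_pos: [0.5754, -0.1656, 0.0338]
orientation: [-3.14, 0.187, 3.034]
force: [-12.7, 1.1, -1.7]
grip_width: 0.0619
grasp_force: 65.7
```

```bash
python3 -c "
from h import *
strip()"
```

```text
strip in board mm [-30.19   0.93   0.16] rot [ 0.0003  0.0227 -0.0003] F board [-12.8  -0.5   1. ] grip 0.0619 65.7 t 11.05
```

>>> steer_hand --pt "-0.003 -0.0005 0 0 -0.005 0 0.055" --pt "-0.006 -0.0008 0 0 -0.01 0 0.055" --pt "-0.009 -0.0008 0 0 -0.012 0 0.055" --pt "-0.011 -0.0008 0 0 -0.012 0 0.055"

```text
time: 11.55
ee_pos: [0.5872, -0.1679, 0.0364]
orientation: [-3.139, 0.201, 3.034]
force: [-6.2, 1.1, -2.2]
grip_width: 0.0621
grasp_force: 65.6
```

```bash
python3 -c "
from h import *
strip()"
```

```text
strip in board mm [-18.02   0.09   0.47] rot [ 0.0002  0.0085 -0.    ] F board [-6.6  0.4 -0.9] grip 0.0621 65.6 t 11.55
```

Past the jaw, and the push has dropped to the sliding level of about 6 N.

>>> steer_hand --pt "-0.003 0 0 0 0 0 0.055" --pt "-0.006 0 0 0 -0.003 0 0.055" --pt "-0.009 0 0 0 -0.005 0 0.055" --pt "-0.012 0 0 0 -0.005 0 0.055" --pt "-0.013 0 0 0 -0.005 0 0.055"

```text
time: 12.18
ee_pos: [0.6002, -0.1694, 0.0391]
orientation: [-3.139, 0.207, 3.034]
force: [-4.6, 1.2, -3.4]
grip_width: 0.062
grasp_force: 65.5
```

```bash
python3 -c "
from h import *
strip()"
```

```text
strip in board mm [-4.67  0.19  0.55] rot [0.0003 0.0029 0.    ] F board [-5.3  0.6 -2.3] grip 0.062 65.5 t 12.175
```

>>> steer_hand --pt "-0.001 0 0 0 0 0 0.055" --pt "-0.002 0 0 0 0 0 0.055" --pt "-0.003 0 0 0 0 0 0.055"

```text
time: 12.55
ee_pos: [0.6039, -0.17, 0.0403]
orientation: [-3.139, 0.208, 3.034]
force: [-6.1, 1.9, -4.5]
grip_width: 0.062
grasp_force: 65.6
```

>>> steer_hand --pt "-0.001 0 0 0 0 0 0.055" --pt "-0.0015 0 0 0 0 0 0.055"

```text
time: 12.8
ee_pos: [0.604, -0.1699, 0.0399]
orientation: [-3.139, 0.206, 3.034]
force: [-11.1, 1.4, -4.3]
grip_width: 0.0618
grasp_force: 65.7
```

```bash
python3 -c "
from h import *
strip()"
```

```text
strip in board mm [-0.67  0.16  0.5 ] rot [-0.0001  0.0038 -0.0003] F board [-11.9   0.   -1.9] grip 0.0618 65.7 t 12.8
```

>>> steer_hand --pt "-0.0005 0 0 0 0 0 0.055" --pt "-0.001 0 0 0 0 0 0.055"

```text
time: 13.05
ee_pos: [0.6041, -0.1698, 0.0397]
orientation: [-3.139, 0.204, 3.033]
force: [-14.4, 0.3, -5.3]
grip_width: 0.0614
grasp_force: 65.7
```

```bash
python3 -c "
from h import *
strip()"
```

```text
strip in board mm [-0.64  0.23  0.21] rot [-0.      0.0056 -0.0005] F board [-15.2  -1.5  -2.2] grip 0.0614 65.7 t 13.05
```

At the stop: force rises with no further motion. I'll release and retreat along the tool axis.

>>> steer_hand --pt "0.001 0 0 0 0 0 0.068" --pt "0.001 0 0 0 0 0 0.075" --pt "0.001 0 0 0 0 0 0.08" --pt "0.001 0 0 0 0 0 0.085" --pt "0.001 0 0 0 0 0 0.085"

```text
time: 13.68
ee_pos: [0.6056, -0.1702, 0.0408]
orientation: [-3.139, 0.209, 3.034]
force: [0.9, 0.3, -0.3]
grip_width: 0.085
grasp_force: 0.0
```

>>> steer_hand --pt "0.002 0 -0.01 0 0 0 0.085" --pt "0.01 0 -0.03 0 0 0 0.085" --pt "0.03 0 -0.06 0 0 0 0.085" --pt "0.06 0 -0.09 0 0 0 0.085" --pt "0.09 0 -0.11 0 0 0 0.085"

```text
time: 14.3
ee_pos: [0.494, -0.1579, 0.1319]
orientation: [-3.138, 0.211, 3.034]
force: [-0.2, 0.0, 0.7]
grip_width: 0.0846
grasp_force: 0.0
```

```bash
python3 -c "
from h import *
strip()"
```

```text
strip in board mm [-89.83  -1.1  113.59] rot [-0.001  -0.0012  0.0005] F board [-0.   0.   0.8] grip 0.0846 0.0 t 14.3
```

>>> steer_hand --pt "0.02 0.06 -0.02 0 0 0 0.085" --pt "0.03 0.12 -0.03 0 0 0 0.085" --pt "0.03 0.18 -0.03 0 0 0 0.085" --pt "0.03 0.24 -0.03 0 0 0 0.085" --pt "0.03 0.29 -0.03 0 0 0 0.085"

```text
time: 14.92
ee_pos: [0.4906, 0.1363, 0.1535]
orientation: [-3.139, 0.21, 3.035]
force: [-0.5, -0.5, 0.6]
grip_width: 0.0849
grasp_force: 0.0
```

Run:
```python
from h import *
im=arm.get_image("top");cv2.imwrite("pics/t9.png",im[:,:,::-1])
a=im.astype(int);m=np.zeros(im.shape[:2],np.uint8);roi=np.s_[196:275,325:410]
d=np.abs(a/a.sum(2,keepdims=True)-np.array([223,163,94])/480).sum(2)
wood=a[:,:,0]<165
m[roi]=((d>.07)&~((a[:,:,0]<170)&(a[:,:,1]<95)))[roi]*255
# keep inside the board
poly=np.array([[341,203],[330,260],[399,268],[406,205]]);k=np.zeros_like(m);cv2.fillPoly(k,[poly],255);m&=k
m=cv2.morphologyEx(m,cv2.MORPH_CLOSE,np.ones((5,5)));m=cv2.morphologyEx(m,cv2.MORPH_OPEN,np.ones((3,3)))
c=max(cv2.findContours(m,0,2)[0],key=cv2.contourArea);print(cv2.minAreaRect(c),cv2.contourArea(c))
B0=BO-BR.apply([.0025,.0044,0]);n=BR.apply([0,0,1]);cal=arm.get_calibration("top");o=-cal["R"].T@cal["t"]
for p in cv2.boxPoints(cv2.minAreaRect(c)):
    e=ray("top",p+.5,0)-o;q=o+e*((B0+.007*n-o)@n)/(e@n);print(p.round(1),(BR.inv().apply(q-B0)*1e3).round(1))
for r in range(236,266,3): print(r,im[r,372].tolist(),im[r,358].tolist())
```

```text
((368.40985107421875, 226.99185180664062), (26.16482925415039, 48.43661880493164), 5.194429397583008) 1142.0
[353.2 249.9] [-84.6  29.9   7. ]
[357.6 201.7] [30.3 32.3  7. ]
[383.6 204.1] [ 31.5 -29.6   7. ]
[379.2 252.3] [-83.2 -31.9   7. ]
236 [77, 157, 201] [197, 110, 65]
239 [120, 154, 198] [213, 124, 80]
242 [250, 116, 147] [214, 127, 82]
245 [249, 115, 149] [213, 127, 80]
248 [249, 113, 146] [214, 126, 81]
251 [238, 112, 127] [234, 175, 107]
254 [228, 169, 101] [229, 171, 103]
257 [229, 169, 102] [229, 172, 104]
260 [229, 168, 103] [228, 171, 102]
263 [228, 168, 102] [229, 173, 105]
```

>>> steer_hand --pt "0 0 0 0 0 0 0.085" --pt "0 0 0 0 0 0 0.085"

```text
time: 15.22
ee_pos: [0.4909, 0.1334, 0.1526]
orientation: [-3.139, 0.209, 3.034]
force: [0.0, -1.2, -0.7]
grip_width: 0.0853
grasp_force: 0.0
```

```bash
python3 -c "
from station import arm
print(arm.hand_in())"
```

```text
the job is handed in; nothing more can be done
None
```

The long strip is under the clip and pushed home against the stop tabs, picture side up; the last top image puts it about centred and nearly straight, and the arm was clear when I handed the job in at about 15 s (no verdict was returned).

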